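# Die through the spring gate of the clean bay

## Task

Pick up the rectangular steel die with the leaf-shaped cavity, set it down on the loading plate in front of the guide rails, cavity up, and push it along the plate through the spring gate into the walled bay, far enough that the gate swings fully shut behind it. The die must end lying flat on the bay's floor, cavity still up.

Things in the scene. Friction and masses are not known exactly. Their poses are not given: they have to be found in the camera images.
- die_center (a point): centre (half-way up) of the loose steel die: 64 mm long (its x), 44 wide (its y), 36 high, about 0.7 kg, a dark leaf-shaped cavity and two small dowel holes in its top. It starts flat on the table, cavity up. Near it, not to be used: a round stepped die (60 mm across) and a plain square blank (54 x 54 x 24), at least 100 mm away centre to centre.
- rack: fixed aluminium pass-through, plate 6 mm thick. Origin on the table below the gate's middle; x = pushing direction, z up. Loading plate: x -200 to 0 mm, 120 wide, open at start and sides. Two guide rails, tops 26 mm above the table, 60 mm apart inside from x = -77 to the gate, flaring out from x = -74 to -110. Grey fence at x = 0, top 48 mm above the table, opening 74 mm wide.
- bay (a point): point on the bay's floor (6 mm above the table), at its middle, 100 mm past the gate, axes as the rack's. The bay runs from the gate to a wall 196 mm past it and is 152 mm wide inside, open above; its walls' tops are 32 mm above the table.
- gate (a joint): spring gate's angle, rad: 0 shut, up to 1.7 open. Dark steel leaf 3 mm thick, 10 to 46 mm above the table, upright hinge at x = 0, y = +35 mm of the rack, free end at y = -32. It swings only into the bay, sweeping a 67 mm radius; a weak spring (under 2 N at the tip) shuts it unless something stands in its sweep, so the die's rear end must get over 67 mm past the gate.
Mind the look-alikes: they are no part of the job. Leave any turquoise look-alike of the part that bears die_center alone.

How it is judged:
By the outcome, as a careful person would: the job done as asked, in the order asked, and still so for the second after the job is handed in, with the robot touching nothing.
It also fails if it takes over 54 s, if anything falls off the work surface, if the arm or the gripper's body presses on something with over 40 N, if the wrist force passes 120 N, or if a joint passes its speed limit or range.

## Robot

A 6-joint arm with a two-finger parallel gripper is mounted at the origin on the work surface. World frame = base frame: x ahead of the robot, y to its left, z up, the work surface at z = 0. Lengths are in m, angles in rad, forces in N, time in s.
With the tool pointing down it reaches from about 0.325 to 0.9 m from the base axis. Payload 6.1 kg.
Tool frame: the origin (TCP) lies midway between the tips of the shut fingers; the grasp point (between the pads) lies 19 mm behind it; z points along the fingers, y is the line along which they close (so a half turn about z gives the same grasp; the last joint's range is limited). The gripper opens to 85 mm and grips with 20 to 120 N. Pads are 22 mm wide; open, the fingers measure 114 mm over their backs; the gripper's body (76 mm by 85 mm) begins 54 mm behind the grasp point. The pads swing forward as they close: fully open they stand 13 mm farther back than shut.
Start: joints at [1.089, 0.22, 1.526, -0, 1.395, -0.126], TCP at [0.218, 0.586, 0.231] pointing down, gripper open.
Joint ranges: [-2.98, 2.98], [-0.91, 2.08], [0.09, 2.57], [-1.24, 4.39], [0.2, 2.65], [-2.68, 2.68]. Speed limits (rad/s): [2.57, 2.57, 3.01, 3.14, 3.14, 3.14].

## Interface

Orientations are given as a 3x3 rotation matrix whose columns are the frame's x, y, z axes.
In Python, from station import get_state, vision, order, outline_of gives the robot as it stands. The module is installed in compiled form; this text tells all that it offers.
- The arm moves only by the shell command python3 -m crank 'ROWS' [FORCE]. ROWS is JSON, a list that holds one entry, the list of rows, each a list of 7 numbers: the gripper's target within -1 to 1 (shut at 1, half-way at 0, fully open at -1), then the shift along the tool's x, y, z each as a share of 1 m, from -1 to 1, then the turn, a rotation vector about the tool's x, y, z each as a share of pi/2 rad, from -1 to 1. In form: [[[gripper, tx, ty, tz, ax, ay, az], ...]]. A call has 1 to 20 rows; each row shifts and turns the commanded pose from where the row before left it, along the tool's axes as they then stand; what a row does not reach is not made up. A row lasts 1/10 s, in which the tool goes at most 50 mm and 8.59 degrees, less where a joint would pass 70% of its speed; a pose out of reach is approached as far as the arm can. A call with a number of a shift or a turn outside -1 to 1 is refused whole. A call with a gripper value outside its range is refused whole. The fingers move at their own pace and stop on an object; FORCE is the grip in N (left out, the last holds). Time passes only in rows, so rows that do not move let the fingers close. It gives the time, the measured TCP pose, the force, the opening and the grip force at its end, in the units of the state.
- get_state(): the state, without advancing time (a new reading comes with each control period).
- vision.camera(name): name is "scene" or "top" or "wrist"; returns the picture (384x512x3 uint8, red, green, blue); there is no depth.
- vision.camera_model(name): a dict with "intrinsics" (3x3 intrinsics, pixels), "position" and "attitude" of the camera in the world. Camera axes: x right, y down, z forward; pixel columns grow to the right and rows downward; lengths in m; the calibration is good to about 2 mm. A picture is of the moment at which its call begins: read the wrist's pose just before it. camera_model takes no time and is no camera call; for the wrist camera it gives the pose at the moment of the call.
- order.close_job(): hands the job in; it is judged then, once.
Trained networks look in the newest picture that a camera, given by its name, has taken for a name from the list of things; names that differ only in an ending like _2 or _b are one class to them, and where a whole thing is asked for, a point or a joint stands for the part that bears it (a point fixed in the world has none). Each returns a list of dicts, best first, with "score" (0 to 1); they miss things now and then, are a little off and sometimes report something else, mostly with a low value. They report only what shows in the picture. A call takes as long as a camera call. They do not tell look-alikes from the thing itself.
- outline_of(camera, name): "pixels" (384x512 bool, what is visible of it) and "at" ([column, row] in pixels, amid what is visible of it).
The state is a dict: "clock": time; "joints": joint angles; "qvel": joint speeds; "joint_efforts": joint torques, N m; "tcp_pos": TCP position; "orientation": TCP orientation; "wrist_force": force on the tool from outside, world axes, zero at the start; "wrist_torque": the same for the moment, N m; "grip_width": finger opening in m; "grip_force": force on a finger pad.
Only numpy, scipy, OpenCV 4.12 (cv2) and the standard library are available. Lean on these libraries where they do the work, as an engineer would, in place of code of your own. Each camera call takes 0.05 s, during which the arm holds its last target. There are 200 camera calls.

## Working session

There is one attempt and no reset: what is moved stays moved. The work goes in short steps, Python scripts to look and compute and a shell command to move; the robot and the scene stay as the last step left them, time stands still between calls to the robot, and variables do not carry over. Pictures are saved under pics/ and viewed, at most 10 in all, crops included, and the job is handed in when it is done.

```bash
mkdir -p pics; cat > h.py <<'E'
import numpy as np, cv2
from station import get_state, vision, order, outline_of
def snap(c,f):
    im=vision.camera(c); cv2.imwrite('pics/'+f,im[:,:,::-1]); return im
def ray(c,uv,z,m=None):
    m=m or vision.camera_model(c); K=np.array(m['intrinsics']);R=np.array(m['attitude']);p=np.array(m['position'])
    d=R@np.linalg.solve(K,[uv[0],uv[1],1]); return p+d*(z-p[2])/d[2]
def proj(c,P,m=None):
    m=m or vision.camera_model(c); K=np.array(m['intrinsics']);R=np.array(m['attitude']);p=np.array(m['position'])
    q=K@(R.T@(np.asarray(P,float)-p)); return q[:2]/q[2]
E
python3 - <<'E'
from h import *
s=get_state(); print(s['clock'],s['tcp_pos'],s['orientation'])
a=snap('top','a_top.png'); b=snap('scene','a_scene.png')
for c in ('top','scene'):
    print(c,vision.camera_model(c))
    for n in ('die_center','rack','gate'):
        for o in outline_of(c,n):
            print(c,n,round(o['score'],2),o['at'],o['pixels'].sum(),ray(c,o['at'],.03).round(3))
E
```

```text
0.0 [0.21743866 0.58532375 0.23019913] [[-9.37366796e-01  3.48342807e-01 -8.82057852e-04]
 [ 3.48343841e-01  9.37365310e-01 -1.68663974e-03]
 [ 2.39281610e-04 -1.88825951e-03 -9.99998189e-01]]
top {'intrinsics': array([[471.687522  ,   0.        , 256.90648867],
       [  0.        , 471.687522  , 188.42777654],
       [  0.        ,   0.        ,   1.        ]]), 'position': array([ 0.38945461, -0.04982085,  1.04734323]), 'attitude': array([[ 0.0088245 , -0.98814734,  0.15325457],
       [-0.99995598, -0.00920877, -0.0017977 ],
       [ 0.00318767, -0.15323196, -0.98818511]])}
top die_center 0.89 [399.5, 154.9] 722 [ 0.625 -0.366  0.03 ]
top die_center 0.8 [338.8, 153.3] 719 [ 0.627 -0.232  0.03 ]
top die_center 0.76 [265.2, 236.6] 611 [ 0.443 -0.07   0.03 ]
top rack 0.56 [166.8, 169.2] 11512 [0.588 0.146 0.03 ]
scene {'intrinsics': array([[348.9818483 ,   0.        , 249.83036253],
       [  0.        , 348.9818483 , 190.68275604],
       [  0.        ,   0.        ,   1.        ]]), 'position': array([1.10682083, 0.0949238 , 0.72297227]), 'attitude': array([[-0.2588906 ,  0.72632852, -0.636728  ],
       [ 0.96590568,  0.19374015, -0.17172938],
       [-0.00137217, -0.65947831, -0.75172234]])}
scene die_center 0.78 [177.3, 211.0] 525 [ 0.632 -0.222  0.03 ]
scene die_center 0.62 [126.5, 198.8] 566 [ 0.629 -0.365  0.03 ]
scene die_center 0.56 [258.9, 177.3] 471 [ 0.466 -0.052  0.03 ]
scene rack 0.8 [327.1, 232.2] 8783 [0.6   0.149 0.03 ]
scene gate 0.53 [315.9, 213.9] 2 [0.552 0.116 0.03 ]
```

```bash
python3 - <<'E'
import cv2
a=cv2.imread('pics/a_top.png'); cv2.imwrite('pics/a2.png',cv2.resize(a[60:330,60:460],None,fx=2,fy=2,interpolation=cv2.INTER_CUBIC))
E
```

```text
(no output)
```

View pics/a2.png

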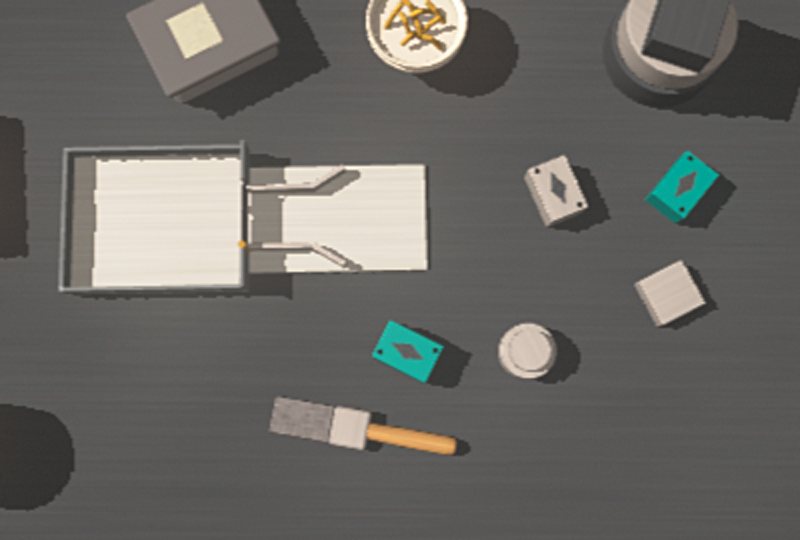

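View pics/a_scene.png

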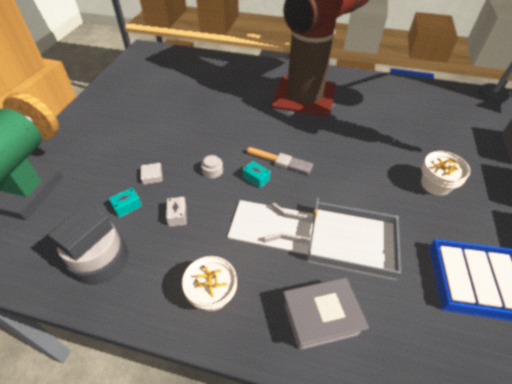

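Top view: the steel die with the dark leaf cavity is at full-frame pixel (338,155). Things it could be confused with:
- Turquoise copies at (402,153) and (264,235).
- Plain blank at (395,206).
- Round die at (324,235).

I choose (338,155). The rack pushes toward image left (+y world), and the orange hinge mark is at about (181,182).

```bash
python3 - <<'E'
from h import *
im=cv2.imread('pics/a_top.png')
c=cv2.resize(im[125:185,300:380],None,fx=8,fy=8,interpolation=cv2.INTER_CUBIC); cv2.imwrite('pics/crop.png',c)
# rack plate: corner pixels from bright mask right of the rails
g=im.min(2); m=((g>190)*255).astype(np.uint8)
n,l,st,ce=cv2.connectedComponentsWithStats(m)
for i in range(1,n):
    if st[i,4]>300:
        r=cv2.boxPoints(cv2.minAreaRect(np.argwhere(l==i)[:,::-1].astype(np.float32)))
        print(st[i],[ (ray('top',p,.006)[:2].round(4).tolist()) for p in r])
vision.camera('top')
for o in outline_of('top','die_center'):
    if abs(o['at'][0]-338)<8:
        pts=np.argwhere(o['pixels'])[:,::-1].astype(np.float32)
        W=np.array([ray('top',p,.036)[:2] for p in pts],np.float32)
        print(cv2.minAreaRect(W*1000))
# hinge & bay corners guesses
for uv,z in (((181,182),.048),((181.5,131.5),.048),((91,135),.032),((91,205),.032),((183,205),.032),((274,142.5),.006),((274,195.5),.006)):
    print(uv,z,ray('top',uv,z)[:2].round(4))
E
```

```text
[243  49  50  45 854] [[0.8157, -0.0067], [0.9016, -0.0864], [0.8318, -0.153], [0.7475, -0.0732]]
[  26  121   21   58 1123] [[0.7012, 0.4767], [0.7026, 0.4319], [0.5708, 0.4191], [0.5695, 0.463]]
[   3  123   21   58 1136] [[0.696, 0.5304], [0.6973, 0.4851], [0.5656, 0.4716], [0.5644, 0.516]]
[ 107  139   74   64 4481] [[0.5173, 0.2811], [0.6613, 0.2894], [0.6629, 0.1238], [0.5188, 0.119]]
[ 201  143   72   52 2752] [[0.654, 0.0759], [0.6555, -0.085], [0.5387, -0.0855], [0.5372, 0.0728]]
[  3 258  44  55 974] [[0.3923, 0.5005], [0.3931, 0.4069], [0.2787, 0.3981], [0.2779, 0.4901]]
((622.1203002929688, -226.66961669921875), (71.26738739013672, 53.191219329833984), 23.209604263305664)
(181, 182) 0.048 [0.5569 0.1115]
(181.5, 131.5) 0.048 [0.6687 0.1141]
(91, 135) 0.032 [0.6632 0.3168]
(91, 205) 0.032 [0.5073 0.307 ]
(183, 205) 0.032 [0.5091 0.108 ]
(274, 142.5) 0.006 [ 0.6567 -0.0896]
(274, 195.5) 0.006 [ 0.5354 -0.09  ]
```

View pics/crop.png

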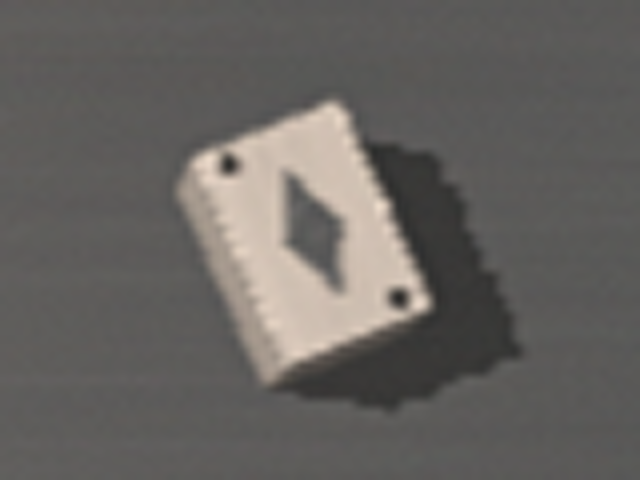

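The crop shows a steel-coloured die with a dark leaf cavity and two dowel holes, centred near full-frame pixel (339,154). The choice is confirmed.

```bash
cat >> h.py <<'E'
def delta(target,az):
    """shift in tool axes to target and turn deg about tool z to bring tool x to azimuth az(deg)"""
    s=get_state(); R=np.array(s['orientation']); d=R.T@(np.array(target)-s['tcp_pos'])
    a=np.degrees(np.arctan2(R[1,0],R[0,0])); t=-((az-a+180)%360-180)
    x=R[:,2]
    print('t',s['clock'],'tcp',s['tcp_pos'].round(4),'az',round(a,2),'tilt',x.round(4),'shift',d.round(4),'turn',round(t,2),'share',round(t/90,4),'w',s['grip_width'],'f',s['grip_force'],'wf',np.round(s['wrist_force'],1))
E
python3 - <<'E'
from h import *
C=[(195,158),(337,100),(430,305),(285,365)]
W=np.array([ray('top',(300+u/8-.44,125+v/8-.44),.036)[:2] for u,v in C]); print(W.round(4),W.mean(0))
for i,j in ((2,1),(3,0)):
    d=W[j]-W[i]; print(np.linalg.norm(d),np.degrees(np.arctan2(d[1],d[0])))
for i,j in ((1,0),(2,3)):
    d=W[j]-W[i]; print(np.linalg.norm(d),np.degrees(np.arctan2(d[1],d[0])))
delta([*W.mean(0),.16],22)
m=vision.camera_model('wrist'); s=get_state(); R=np.array(s['orientation']); print(R.T@(m['position']-s['tcp_pos']),R.T@m['attitude'],m['intrinsics'])
E
```

```text
[[ 0.646  -0.1984]
 [ 0.6628 -0.2379]
 [ 0.6053 -0.2622]
 [ 0.5882 -0.2223]] [ 0.62559074 -0.23019754]
0.06247978314452841 22.974701939115388
0.06252010497979285 22.403790695535363
0.042865111334274994 113.10406107898969
0.04348816610204657 113.15124293465628
t 0.5 tcp [0.2177 0.5858 0.2313] az 159.61 tilt [-1.e-04 -1.e-04 -1.e+00] shift [-0.6666 -0.6228  0.0713] turn 137.61 share 1.529 w 0.08528878061915461 f 0.0 wf [-0.3  0.7 -0.3]
[ 7.07216712e-02 -1.36237352e-04 -1.42340150e-01] [[-5.76292216e-04 -9.60658045e-01 -2.77733305e-01]
 [ 9.99999720e-01 -6.86171315e-04  2.98429962e-04]
 [-4.77261771e-04 -2.77733056e-01  9.60658171e-01]] [[328.74313873   0.         247.02196321]
 [  0.         328.74313873 194.12033097]
 [  0.           0.           1.        ]]
```

```bash
R='[-1,-0.035,-0.0328,0,0,0,0]'; python3 -m crank '[[[-1,-0.035,-0.0328,0,0,0,0],[-1,-0.035,-0.0328,0,0,0,0],[-1,-0.035,-0.0328,0,0,0,0],[-1,-0.035,-0.0328,0,0,0,0],[-1,-0.035,-0.0328,0,0,0,0],[-1,-0.035,-0.0328,0,0,0,0],[-1,-0.035,-0.0328,0,0,0,0],[-1,-0.035,-0.0328,0,0,0,0],[-1,-0.035,-0.0328,0,0,0,0],[-1,-0.035,-0.0328,0,0,0,0],[-1,-0.035,-0.0328,0,0,0,0],[-1,-0.035,-0.0328,0,0,0,0],[-1,-0.035,-0.0328,0,0,0,0],[-1,-0.035,-0.0328,0,0,0,0],[-1,-0.035,-0.0328,0,0,0,0],[-1,-0.035,-0.0328,0,0,0,0],[-1,-0.035,-0.0328,0,0,0,0],[-1,-0.035,-0.0328,0,0,0,0],[-1,-0.035,-0.0328,0,0,0,0]]]' 60
python3 -m crank '[[[-1,0,0,0.005,0,0,0.095],[-1,0,0,0.005,0,0,0.095],[-1,0,0,0.005,0,0,0.095],[-1,0,0,0.005,0,0,0.095],[-1,0,0,0.005,0,0,0.095],[-1,0,0,0.005,0,0,0.095],[-1,0,0,0.005,0,0,0.095],[-1,0,0,0.005,0,0,0.095],[-1,0,0,0.005,0,0,0.095],[-1,0,0,0.005,0,0,0.095],[-1,0,0,0.005,0,0,0.095],[-1,0,0,0.005,0,0,0.095],[-1,0,0,0,0,0,0.095],[-1,0,0,0,0,0,0.095],[-1,0,0,0,0,0,0.095],[-1,0,0,0,0,0,0.095],[-1,0,0,0,0,0,0],[-1,0,0,0,0,0,0]]]'
python3 - <<'E'
from h import *
delta([.6256,-.2302,.16],22.8)
m=vision.camera_model('wrist'); snap('wrist','w1.png')
for o in outline_of('wrist','die_center'): print(o['score'],o['at'],o['pixels'].sum(),ray('wrist',o['at'],.036,m))
for p in [(.646,-.1984),(.6628,-.2379),(.6053,-.2622),(.5882,-.2223)]: print(proj('wrist',[*p,.036],m))
E
```

```text
clock: 2.4
tcp_pos: [0.6246, -0.232, 0.2313]
orientation: [[-0.937, 0.349, 0.0], [0.349, 0.937, -0.0], [-0.0, 0.0, -1.0]]
wrist_force: [0.4, 0.9, -0.6]
grip_width: 0.0856
grip_force: 0.0
clock: 4.2
tcp_pos: [0.624, -0.23, 0.1713]
orientation: [[0.92, 0.392, 0.0], [0.392, -0.92, -0.0], [0.0, 0.0, -1.0]]
wrist_force: [0.5, -0.0, -0.9]
grip_width: 0.0853
grip_force: 0.0
t 4.2 tcp [ 0.624  -0.23    0.1713] az 23.05 tilt [ 0. -0. -1.] shift [0.0014 0.0009 0.0113] turn 0.25 share 0.0028 w 0.08526399391169012 f 0.0 wf [ 0.5 -0.  -0.9]
0.93 [389.2, 226.6] 4004 [ 0.63687774 -0.36411501  0.036     ]
0.69 [28.9, 275.5] 3875 [ 0.45968373 -0.07465878  0.036     ]
0.62 [249.7, 177.1] 3759 [ 0.62975591 -0.22983205  0.036     ]
[223.00367907 145.62109133]
[273.89667041 145.60438571]
[272.17977735 215.33424494]
[223.76297016 215.46160176]
```

View pics/w1.png

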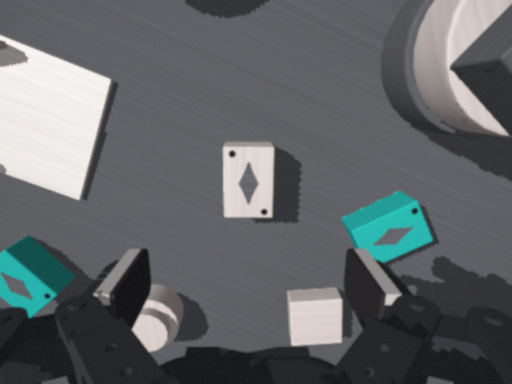

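The wrist view agrees with the projected corners: the die is centred between the fingers near (249,181), with its cavity up. The look-alikes are clear of the fingers, so I descend and grip.

```bash
python3 -m crank '[[[-1,0.0005,0.001,0.04,0,0,0.003],[-1,0,0,0.04,0,0,0],[-1,0,0,0.04,0,0,0],[-1,0,0,0.03,0,0,0],[-1,0,0,0.015,0,0,0],[-1,0,0,0,0,0,0],[1,0,0,0,0,0,0],[1,0,0,0,0,0,0],[1,0,0,0,0,0,0],[1,0,0,0,0,0,0],[1,0,0,0,0,0,0],[1,0,0,0,0,0,0],[1,0,0,0,0,0,0],[1,0,0,0,0,0,0]]]' 70
python3 - <<'E'
from h import *
for n,p in (('w',(112,80)),('w',(80,198))):
    # model of earlier wrist pose
    R=np.array([[.92,.392,0],[.392,-.92,0],[0,0,-1]]); 
    m=dict(intrinsics=vision.camera_model('wrist')['intrinsics'],position=R@[.0707,0,-.1423]+[.624,-.23,.1713],attitude=R@np.array([[0,-.9607,-.2777],[1,0,0],[0,-.2777,.9607]]))
    print(ray('wrist',p,.006,m))
delta([.596,-.05,.15],91)
E
```

```text
clock: 5.7
tcp_pos: [0.6265, -0.2313, 0.0091]
orientation: [[0.924, 0.384, 0.003], [0.384, -0.924, -0.001], [0.003, 0.003, -1.0]]
wrist_force: [-0.3, 1.1, 7.0]
grip_width: 0.043
grip_force: 74.7
[ 0.65713227 -0.08596832  0.006     ]
[ 0.53962505 -0.088516    0.006     ]
t 5.7 tcp [ 0.6265 -0.2313  0.0091] az 22.55 tilt [ 0.0035 -0.0014 -1.    ] shift [ 0.0417 -0.1787 -0.1413] turn -68.45 share -0.7605 w 0.04300430314463729 f 74.69913482666016 wf [-0.3  1.1  7. ]
```

```bash
python3 -m crank '[[[1,0,0,-0.01,0,0,0],[1,0,0,-0.03,0,0,0],[1,0,0,-0.04,0,0,0],[1,0,0,-0.04,0,0,0],[1,0.0093,-0.038,0,0,0,0],[1,0.0093,-0.038,0,0,0,0],[1,0.0093,-0.038,0,0,0,0],[1,0.0093,-0.038,0,0,0,0],[1,0.0093,-0.038,0,0,0,0],[1,0,0,0,0,0,-0.095],[1,0,0,0,0,0,-0.095],[1,0,0,0,0,0,-0.095],[1,0,0,0,0,0,-0.095],[1,0,0,0,0,0,-0.095],[1,0,0,0,0,0,-0.095],[1,0,0,0,0,0,-0.095],[1,0,0,0,0,0,-0.095],[1,0,0,0,0,0,0],[1,0,0,0,0,0,0]]]'
python3 - <<'E'
from h import *
delta([.5965,-.038,.02],91.2)
m=vision.camera_model('wrist'); im=snap('wrist','w2.png')
a=np.radians(91.2); ex=np.array([np.cos(a),np.sin(a),0]); ey=np.array([-ex[1],ex[0],0]); O=np.array([.5935,.112,0])
J=im[:,:,::-1].copy()
for x,y,z in [(-200,60,6),(-200,-60,6),(-77,30,26),(-77,-30,26),(0,30,26),(0,-30,26),(0,37,48),(0,-37,48),(0,60,6),(0,-60,6)]:
    p=proj('wrist',O+x/1e3*ex+y/1e3*ey+[0,0,z/1e3],m); print(x,y,z,p.round(1)); cv2.drawMarker(J,(int(p[0]),int(p[1])),(0,0,255),cv2.MARKER_CROSS,8,1)
cv2.imwrite('pics/w2m.png',J)
E
```

```text
clock: 7.6
tcp_pos: [0.5944, -0.0373, 0.126]
orientation: [[-0.012, 1.0, -0.001], [1.0, 0.012, 0.0], [0.0, -0.001, -1.0]]
wrist_force: [0.0, 0.2, -5.8]
grip_width: 0.0425
grip_force: 73.6
t 7.6 tcp [ 0.5944 -0.0373  0.126 ] az 90.71 tilt [-1.e-03  1.e-04 -1.e+00] shift [-0.0007  0.0022  0.106 ] turn -0.49 share -0.0054 w 0.04251602966287482 f 73.62901568412781 wf [ 0.   0.2 -5.8]
-200 60 6 [181.6 244.8]
-200 -60 6 [319.7 243.8]
-77 30 26 [207.4  97. ]
-77 -30 26 [292.2  96.2]
0 30 26 [202.2 -28.1]
0 -30 26 [295.7 -29.1]
0 37 48 [185.1 -42.1]
0 -37 48 [313.2 -43.5]
0 60 6 [163.3 -17. ]
0 -60 6 [334.7 -18.9]
```

View pics/w2m.png

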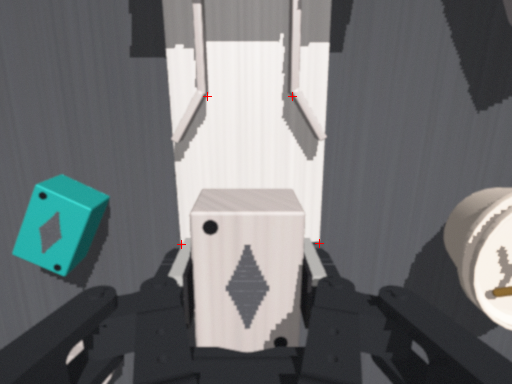

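The marks land on the plate edges (181,245)/(320,243) and on the rail mouths (207,97)/(292,96). The rack pose holds and the die is cavity up in the grip.

```bash
python3 -m crank '[[[1,-0.0007,0.0022,0.03,0,0,-0.0054],[1,0,0,0.04,0,0,0],[1,0,0,0.025,0,0,0],[1,0,0,0.01,0,0,0],[1,0,0,0,0,0,0]]]'
python3 - <<'E'
from h import *
delta([.5965,-.038,.0155],91.2)
E
```

```text
clock: 8.15
tcp_pos: [0.5956, -0.0378, 0.0196]
orientation: [[-0.023, 1.0, -0.004], [1.0, 0.023, 0.001], [0.001, -0.004, -1.0]]
wrist_force: [-0.5, 0.2, -6.3]
grip_width: 0.0428
grip_force: 73.6
t 8.15 tcp [ 0.5956 -0.0378  0.0196] az 91.35 tilt [-3.7e-03  7.0e-04 -1.0e+00] shift [-0.0002  0.0009  0.0041] turn 0.15 share 0.0016 w 0.04278855436434291 f 73.60940337181091 wf [-0.5  0.2 -6.3]
```

```bash
python3 -m crank '[[[1,0,0.0005,0.0045,0,0,0],[1,0,0,0,0,0,0],[-0.8,0,0,0,0,0,0],[-0.8,0,0,0,0,0,0],[-0.8,0,0,0,0,0,0],[-0.8,0,0,0,0,0,0],[-0.8,0,0,-0.02,0,0,0],[-0.8,0,0,-0.04,0,0,0],[-0.8,0,0,-0.04,0,0,0],[0.8,-0.02,0,-0.01,0,0,0],[0.8,-0.03,0,0,0,0,0],[0.8,-0.012,0,0,0,0,0],[0.8,0,0,0,0,0,0],[0.8,0,0,0,0,0,0]]]'
python3 - <<'E'
from h import *
delta([.5935-.02094*-.212,.112-.212,.017],91.2)
m=vision.camera_model('wrist'); im=snap('wrist','w3.png')
E
```

```text
clock: 9.55
tcp_pos: [0.5987, -0.0995, 0.1261]
orientation: [[-0.024, 1.0, -0.001], [1.0, 0.024, 0.001], [0.001, -0.001, -1.0]]
wrist_force: [-0.1, 1.0, -0.4]
grip_width: 0.0084
grip_force: 0.0
t 9.55 tcp [ 0.5987 -0.0995  0.1261] az 91.38 tilt [-0.0012  0.001  -1.    ] shift [-0.0006 -0.0006  0.1091] turn 0.18 share 0.002 w 0.008362275600904122 f 0.0 wf [-0.1  1.  -0.4]
```

View pics/w3.png

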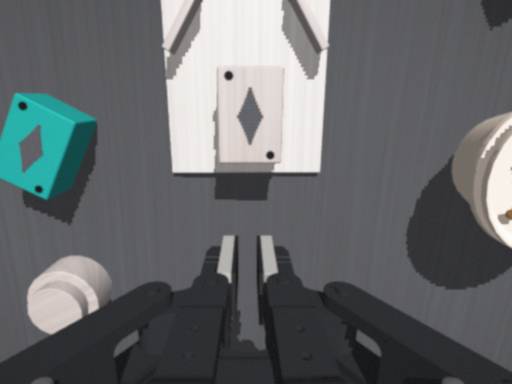

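The die lies flat and straight on the plate, cavity up, spanning columns 217–284 and rows 66–163. The nearly shut fingers (columns 220–276) stand behind it, aligned. I lower them and push.

```bash
python3 -m crank '[[[0.8,0,-0.0006,0.04,0,0,0.002],[0.8,0,0,0.04,0,0,0],[0.8,0,0,0.02,0,0,0],[0.8,0,0,0.009,0,0,0],[0.8,0,0,0,0,0,0],[0.8,0.01,0,0,0,0,0],[0.8,0.01,0,0,0,0,0],[0.8,0.01,0,0,0,0,0],[0.8,0.015,0,0,0,0,0],[0.8,0.015,0,0,0,0,0],[0.8,0.015,0,0,0,0,0],[0.8,0.015,0,0,0,0,0],[0.8,0.015,0,0,0,0,0],[0.8,0.01,0,0,0,0,0],[0.8,0,0,0,0,0,0]]]'
python3 - <<'E'
from h import *
delta([.5935-.02094*.074,.112+.074,.017],91.2)
m=vision.camera_model('wrist'); im=snap('wrist','w4.png')
E
```

```text
clock: 11.1
tcp_pos: [0.5969, 0.0166, 0.0192]
orientation: [[-0.023, 1.0, 0.002], [1.0, 0.023, 0.0], [0.0, 0.002, -1.0]]
wrist_force: [0.3, 0.7, -0.9]
grip_width: 0.0081
grip_force: 0.0
t 11.1 tcp [0.5969 0.0166 0.0192] az 91.34 tilt [ 2.3e-03  2.0e-04 -1.0e+00] shift [ 0.1695 -0.001   0.0022] turn 0.14 share 0.0015 w 0.008131497345895149 f 0.0 wf [ 0.3  0.7 -0.9]
```

View pics/w4.png

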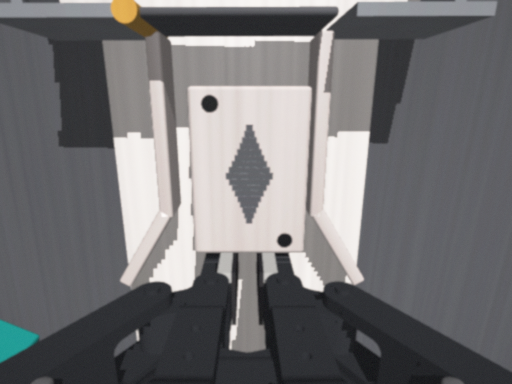

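The die is straight between the rails (columns 190–310, rows 87–252) with the shut gate just ahead at row 18. The fingers are against its rear, so I keep pushing.

```bash
python3 -m crank '[[[0.8,0.01,-0.0005,0,0,0,0.0015],[0.8,0.012,0,0,0,0,0],[0.8,0.012,0,0,0,0,0],[0.8,0.012,0,0,0,0,0],[0.8,0.012,0,0,0,0,0],[0.8,0.012,0,0,0,0,0],[0.8,0.012,0,0,0,0,0],[0.8,0.012,0,0,0,0,0],[0.8,0.012,0,0,0,0,0],[0.8,0.012,0,0,0,0,0],[0.8,0.012,0,0,0,0,0],[0.8,0.012,0,0,0,0,0],[0.8,0.012,0,0,0,0,0],[0.8,0.01,0,0,0,0,0],[0.8,0.009,0,0,0,0,0],[0.8,0,0,0,0,0,0]]]'
python3 - <<'E'
from h import *
delta([.5935-.02094*.074,.112+.074,.017],91.2)
m=vision.camera_model('wrist'); im=snap('wrist','w5.png')
E
```

```text
clock: 12.75
tcp_pos: [0.5925, 0.1884, 0.0183]
orientation: [[-0.02, 1.0, 0.001], [1.0, 0.02, 0.0], [0.0, 0.001, -1.0]]
wrist_force: [-0.7, 0.6, 0.8]
grip_width: 0.0085
grip_force: 0.0
t 12.75 tcp [0.5925 0.1884 0.0183] az 91.13 tilt [ 7.e-04  2.e-04 -1.e+00] shift [-0.0024 -0.0006  0.0013] turn -0.07 share -0.0008 w 0.0085092515153369 f 0.000808803342806641 wf [-0.7  0.6  0.8]
```

View pics/w5.png

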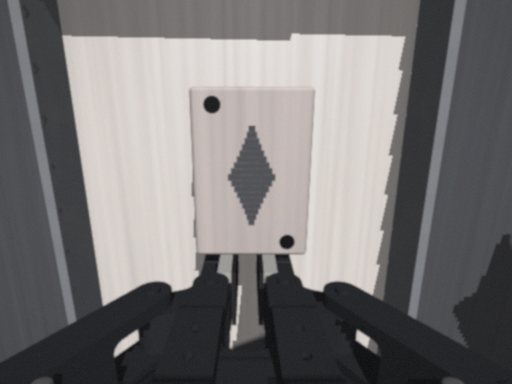

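The die lies flat in the bay, its rear about 87 mm past the gate. I lift straight out and back away.

```bash
python3 -m crank '[[[0.8,-0.002,0,-0.01,0,0,0],[0.8,0,0,-0.02,0,0,0],[0.8,0,0,-0.04,0,0,0],[0.8,0,0,-0.04,0,0,0],[0.8,0,0,-0.04,0,0,0],[0.8,-0.04,0,0,0,0,0],[0.8,-0.04,0,0,0,0,0],[0.8,-0.04,0,0,0,0,0],[0.8,-0.02,0,0,0,0,0],[0.8,0,0,0,0,0,0],[0.8,0,0,0,0,0,0],[0.8,0,0,0,0,0,0],[0.8,0,0,0,0,0,0],[0.8,0,0,0,0,0,0]]]'
python3 - <<'E'
from h import *
delta([.6,.1,.15],91.2)
im=snap('wrist','w6.png')
E
```

```text
clock: 14.2
tcp_pos: [0.5949, 0.0469, 0.1678]
orientation: [[-0.021, 1.0, -0.0], [1.0, 0.021, 0.0], [0.0, -0.0, -1.0]]
wrist_force: [0.7, -0.3, -0.1]
grip_width: 0.009
grip_force: 0.0
t 14.2 tcp [0.5949 0.0469 0.1678] az 91.19 tilt [-1.e-04  2.e-04 -1.e+00] shift [0.0529 0.0063 0.0178] turn -0.01 share -0.0001 w 0.009027173165698992 f 0.0 wf [ 0.7 -0.3 -0.1]
```

View pics/w6.png

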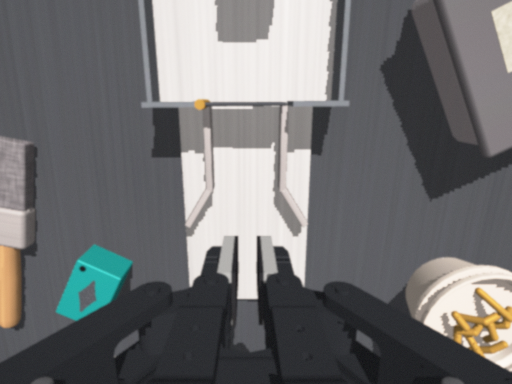

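The gate leaf lies in line with the fence at row 104, so it is shut. The die is just out of frame, with its shadow at the top. One quick numeric check of the die, then I hand in.

```bash
python3 - <<'E'
from h import *
vision.camera('scene')
R=[ray('scene',o['at'],.03)[:2].round(3) for o in outline_of('scene','die_center')]; print(R)
vision.camera('top')
T=[ray('top',o['at'],.03)[:2].round(3) for o in outline_of('top','die_center')]; print(T)
if any(abs(p[0]-.592)<.02 and .21<p[1]<.255 for p in R+T): print(order.close_job())
E
```

```text
[array([ 0.638, -0.362]), array([0.594, 0.235]), array([ 0.458, -0.063])]
[array([ 0.441, -0.068]), array([ 0.629, -0.366]), array([0.589, 0.203])]
the job is handed in; nothing more can be done
None
```

The job is handed in: the steel die was set on the loading plate, pushed through the gate and left lying in the bay cavity up, and the gate looked shut behind it in the last picture. In the final position check, one camera put the die at y = 0.235 m (expected about 0.231); the top camera read 0.203 m, probably because the arm partly hid the die, and I did not check that.

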